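# Load a sleeve on the indexing fixture and hold the third stop

### The job

Slide the tall plain steel sleeve down over the upright arbor of the indexing fixture until it rests on the dividing plate, and let go of it. Then turn the fixture's index knob clockwise (seen from above) from home, counting three clicks, and finish while holding the knob in your grip at the third stop: it springs back if released. Leave the other parts on the bench where they are.

Things in the scene. Friction and masses are not known exactly. Their poses are not given: they have to be found in the camera images.
- sleeve_center (a point): centre (half-way up) of the tall plain steel sleeve: a tube of outer diameter 34, bore 23, 50 tall, about 0.19 kg, standing upright and loose on the bench; of the plain sleeves it is the tall one. z is its axis. (sizes in mm)
- arbor_tip (a point): top of the fixture's upright steel arbor: diameter 20, tapering over its top 9 to diameter 10. It stands 60 clear above the dividing plate and is fixed. z points up along it; x, y as the fixture's. (sizes in mm)
- seat (a point): point on the arbor's axis at the dividing plate's upper face, 60 below arbor_tip and 32 above the bench: the sleeve's lower end rests here. The plate is a dark disc of diameter 72, which turns with the knob, one to one. (sizes in mm)
- fixture: the indexing fixture: aluminium base plate 110 (x) x 250 (y) x 20, bolted down; origin at the centre of its underside, z up. The arbor stands at its y = +68, the knob at y = -68 on a grey pedestal 85 x 85, top 62 above the bench, engraved with six lines: home (the thickest) and stops 1 to 5. (sizes in mm)
- knob_grip (a point): centre of the bar grip of the index knob, black, 48 long (its x) x 14 thick (its y) x 32 high; the point lies on the knob's vertical axis, 88 above the bench, 136 from the arbor's axis; turns with the knob. At home its x lies along the fixture's x; its pointer is at its -x end. A skirt disc of diameter 52 is below it, top 72 above the bench. (sizes in mm)
- index_knob (a joint): knob angle, rad: 0 at home (hard stop, the start), growing clockwise seen from above; hard end at 2.0. A click stop every 0.4, so the third is at 1.2. A spring pulls it home with about 0.2 N m; the clicks add a ripple: resistance rises to 0.34 on leaving a stop, drops to 0.06 before the next, is 0.2 at a stop. Let go, it springs home.
- short_sleeve: short plain steel sleeve, a look-alike: outer diameter 34, bore 23, only 22 tall; origin at the centre of its underside; not to be used (mm)
- flanged_bush: steel bush with a flange of diameter 48 and 8 thick at its foot, body diameter 32, 38 tall, bore 19; origin at the centre of its underside; not to be used (mm)
- insert_block: aluminium mould insert 70 x 50 x 25 with two holes, lying on the bench; origin at the centre of its underside (mm)
- cap_screw: dark steel cap screw standing on its head (diameter 20), 47 tall; origin at the centre of its underside (mm)
- deburrer: hand deburring tool with a blue handle, like a screwdriver 160 long, lying on the bench; x axis along it to its tip (mm)
- battery: black drill battery pack 110 x 75, 63 tall; origin at the centre of its underside (mm)
Mind the look-alikes: they are no part of the job. What is shaped like the part that bears sleeve_center but orange or pink is not meant.

How it is judged (in metres and radians):
On the way, in this order (a step that is already met when the one before it is completed fails the run):
1. the tall sleeve is on the arbor, resting on the dividing plate, let go of, with the knob still at home (horizontal distance between sleeve_center and seat below 0.0035 m and z of sleeve_center in the frame of seat between 0.021 and 0.029 m and angle between sleeve_center's own z axis and vertical below 0.12 rad and distance between the grasp point and sleeve_center above 0.05 m and value of joint index_knob below 0.2 rad), for 0.2 s.
2. the knob is turned to its third stop, in the fingers (value of joint index_knob between 1.08 and 1.32 rad and contact force between the fingers and index_knob above 1 N), for 0.2 s.
At the end, for the whole second after the job is handed in: The fingers hold the knob's bar grip (over 1 N) with the knob still, within 0.12 rad of its third stop (1.2 rad), while the tall sleeve rests upright on the dividing plate over the arbor (within 3.5 mm of its axis and 4 mm of its seated height) (all of step 2 and horizontal distance between sleeve_center and seat below 0.0035 m and z of sleeve_center in the frame of seat between 0.021 and 0.029 m and angle between sleeve_center's own z axis and vertical below 0.12 rad and velocity of joint index_knob between -0.1 and 0.1 rad/s); the arm keeps its last pose, push and grip.
It fails at once if one of the other parts on the bench is moved by more than 30 mm (distance of any of short_sleeve, flanged_bush, insert_block, cap_screw, deburrer, battery from where it was at the start of the episode above 0.03 m).
It also fails if it takes over 69 s, if anything falls off the work surface, if the arm or the gripper's body presses on something with over 40 N, if the wrist force passes 120 N, or if a joint passes its speed limit or range.

### The arm

A 6-joint arm with a two-finger parallel gripper is mounted at the origin on the work surface. World frame = base frame: x ahead of the robot, y to its left, z up, the work surface at z = 0. Lengths are in m, angles in degrees, forces in N, time in s.
With the tool pointing down it reaches from about 0.4 to 0.825 m from the base axis. Payload 7 kg.
Tool frame: the origin (TCP) lies at the very end of the fingers, on their centre line; the grasp point (between the pads) lies 19 mm behind it; z points along the fingers, y is the direction in which the jaws open and shut (so a half turn about z gives the same grasp; the last joint's range is limited). The gripper opens to 88 mm and grips with 3 to 60 N. Pads are 19 mm wide; open, the fingers measure 130 mm over their backs; the gripper's body (78 mm by 193 mm) begins 47 mm behind the grasp point.
Start: joints at [-59.983, 20.546, 0.682, 0, -70.136, -16.507], TCP at [0.158, -0.656, 0.227] pointing down, gripper open.
Joint ranges: [-176.03, 176.03], [-82.01, 121.73], [-58.28, 71.71], [-173.87, 95.51], [-174.79, -0.11], [-173.66, 173.66]. Speed limits (degrees/s): [136.94, 136.94, 172.46, 180, 180, 180].

### API

Orientations are given as [roll, pitch, yaw] about the fixed x, y, z axes, in that order (R = Rz(yaw) Ry(pitch) Rx(roll)).
In Python, from plant import telemetry, optics, ctrl gives the robot as it stands.
- The arm moves only by the tool servo_tool, never from a script. Its argument "rows" is a list of rows, each a list of 3 entries, a list of its own where there are three numbers: the shift along the tool's x, y, z in m, then the turn, a rotation vector about the tool's x, y, z in units of 6 degrees (1.0 is 6 degrees), then the closure, from 0 (fully open) to 1 (shut). A call has 1 to 20 rows; each row shifts and turns the commanded pose from where the row before left it, along the tool's axes as they then stand; what a row does not reach is not made up. A row lasts 1/12 s, in which the tool goes at most 41.7 mm and 7.16 degrees, less where a joint would pass 70% of its speed; a pose out of reach is approached as far as the arm can. A call is refused whole if a number of a shift passes 0.0417 or a number of a turn 1, either way. A call with a gripper value outside its range is refused whole. The fingers move at their own pace and stop on an object; the grip force is fixed at half the most. Time passes only in rows, so rows that do not move let the fingers close. It gives the time, the measured TCP pose, the force and the opening at its end, in the units of the state.
- telemetry.get_obs(): the state, without advancing time (a new reading comes with each control period).
- optics.snapshot(name): name is "side" or "top"; returns the picture (400x640x3 uint8, red, green, blue); there is no depth.
- optics.camera_info(name): a dict with "mtx" (3x3 intrinsics, pixels), "rvec" (rotation vector, rad) and "tvec" (3), from world to camera coordinates, as OpenCV has them. Camera axes: x right, y down, z forward; pixel columns grow to the right and rows downward; lengths in m; the calibration is good to about 2 mm. A picture is of the moment at which its call begins. camera_info takes no time and is no camera call.
- ctrl.close_job(): hands the job in, once; it reports no verdict.
The state is a dict: "clock": time; "joint_pos": joint angles; "qvel": joint speeds; "tau": joint torques, N m; "tool_pos": TCP position; "orientation": TCP orientation; "force": force on the tool from outside, world axes, zero at the start; "moment": the same for the moment, N m; "opening": finger opening in m.
Only numpy, scipy, OpenCV 4.12 (cv2) and the standard library are available. Lean on these libraries where they do the work, as an engineer would, in place of code of your own. Each camera call takes 0.05 s, during which the arm holds its last target.

## Working session

There is one attempt and no reset: what is moved stays moved. The work goes in short steps, Python scripts to look and compute and a tool call to move; the robot and the scene stay as the last step left them, time stands still between calls to the robot, and variables do not carry over. Pictures are saved under pics/ and viewed, and the job is handed in when it is done.

Besides the shell and the picture viewer there is one more tool, called after "Emit:" as name([rows], argument=value, ...), one row to a line, values as JSON. servo_tool: Moves the arm, as the interface text tells. Its arguments: {"type":"object","properties":{"rows":{"type":"array"}},"required":["rows"]}

```bash
ls; mkdir -p pics; python3 - <<'E'
from plant import telemetry, optics, ctrl
import cv2
for n in ["top","side"]:
    im=optics.snapshot(n); cv2.imwrite(f"pics/{n}0.png",im[:,:,::-1]); print(n,optics.camera_info(n))
print(telemetry.get_obs())
E
```

```text
pics
top {'mtx': array([[508.07823488,   0.        , 316.45217126],
       [  0.        , 508.07823488, 194.42467269],
       [  0.        ,   0.        ,   1.        ]]), 'rvec': array([ 2.16203755, -2.15377962,  0.13701197]), 'tvec': array([-0.02732477,  0.58700101,  1.41460549])}
side {'mtx': array([[412.94218245,   0.        , 314.23083578],
       [  0.        , 412.94218245, 208.68478053],
       [  0.        ,   0.        ,   1.        ]]), 'rvec': array([ 0.32012247, -2.6208025 ,  1.44846602]), 'tvec': array([0.56113891, 0.15935132, 1.10012933])}
{'clock': 0.1, 'joint_pos': array([-5.99825071e+01,  2.05876081e+01,  6.37468947e-01, -1.56596614e-02,
       -7.01355064e+01, -1.65085314e+01]), 'qvel': array([-0.02063285, -0.07972827,  0.04671443,  0.07867069, -0.06776462,
        0.00041922]), 'tau': array([-1.55753703e-03, -5.84164560e+01,  2.93747234e+01,  7.01548398e+00,
        1.01485665e-02, -5.25106759e-05]), 'tool_pos': array([ 0.15755199, -0.65589875,  0.22570797]), 'orientation': array([ 1.79913702e+02, -1.02239255e-02, -1.66496363e+02]), 'force': array([-1.28441360e+00,  7.74812730e-01, -9.42336101e-04]), 'moment': array([-0.02583714,  0.04155585,  0.00378835]), 'opening': 0.08762275992192783}
```

View pics/top0.png

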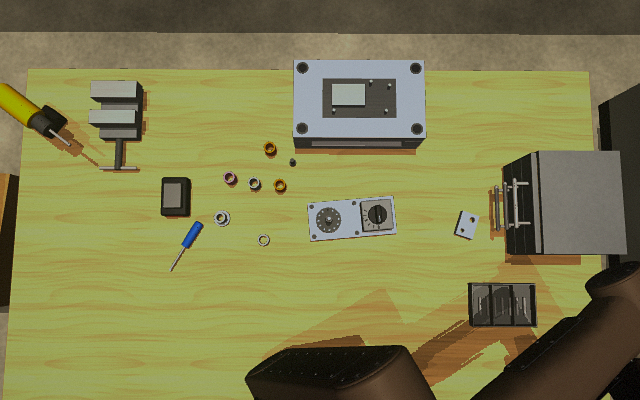

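View pics/side0.png

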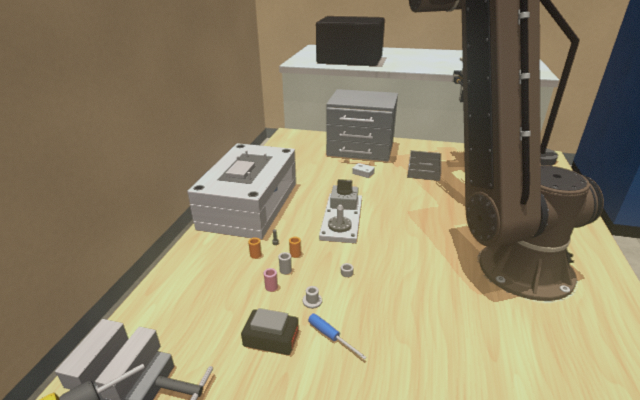

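Candidates in the top view:
- Grey tall tube (255,184): the steel sleeve.
- Orange tubes (271,148) and (280,185), pink tube (230,178): not meant.
- Short sleeve (264,240).
- Flanged bush (221,218).

I choose (255,184) top, which is (285,263) side, and check it in a crop.

```bash
cat > h.py <<'E'
import numpy as np, cv2
from plant import telemetry, optics, ctrl
C={n:optics.camera_info(n) for n in("top","side")}
def proj(n,P):
    c=C[n]; return cv2.projectPoints(np.array(P,float).reshape(-1,3),np.array(c["rvec"]),np.array(c["tvec"]),c["mtx"],None)[0].reshape(-1,2)
def ray(n,uv,z):
    c=C[n];R=cv2.Rodrigues(np.array(c["rvec"]))[0];o=-R.T@c["tvec"]
    d=R.T@np.linalg.inv(c["mtx"])@np.array([uv[0],uv[1],1.]); return o+d*(z-o[2])/d[2]
def crop(n,im,x0,y0,w,h,s,fn):
    cv2.imwrite(fn,cv2.resize(im[y0:y0+h,x0:x0+w,::-1],None,fx=s,fy=s,interpolation=cv2.INTER_CUBIC))
E
python3 - <<'E'
from h import *
t=cv2.imread("pics/top0.png")[:,:,::-1]; s=cv2.imread("pics/side0.png")[:,:,::-1]
crop("top",t,205,135,100,75,8,"pics/c1.png")
crop("side",s,240,220,100,75,8,"pics/c2.png")
crop("top",t,300,185,105,65,7,"pics/c3.png")
crop("side",s,305,165,75,80,7,"pics/c4.png")
for n in C:
    c=C[n];R=cv2.Rodrigues(np.array(c["rvec"]))[0];print(n,-R.T@c["tvec"])
print(ray("top",(255,183.5),.05),ray("top",(328,218),.09),ray("top",(377,214.5),.104))
E
```

```text
top [ 0.40646259 -0.02247868  1.47672218]
side [0.3269664  0.95796494 0.72522437]
[0.6159766 0.149397  0.05     ] [ 0.51555835 -0.05680424  0.09      ] [ 0.52447506 -0.18925935  0.104     ]
```

View pics/c1.png

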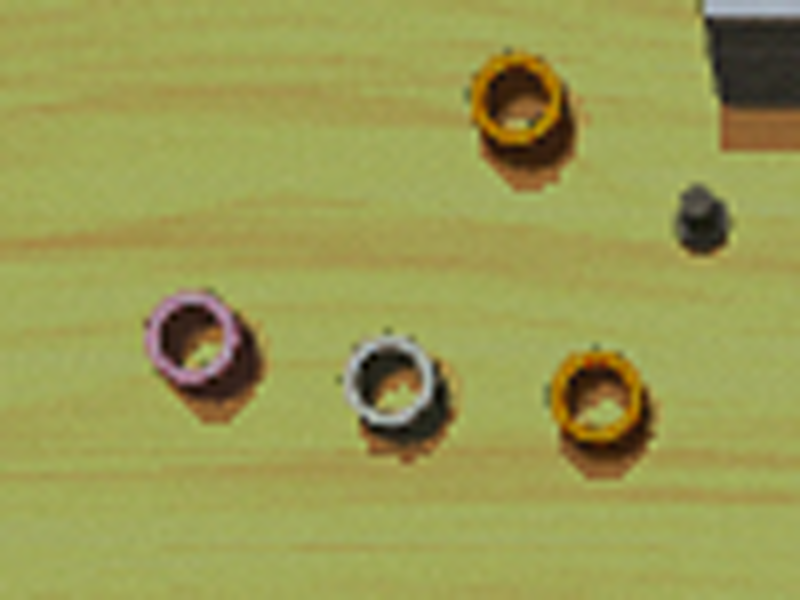

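View pics/c2.png

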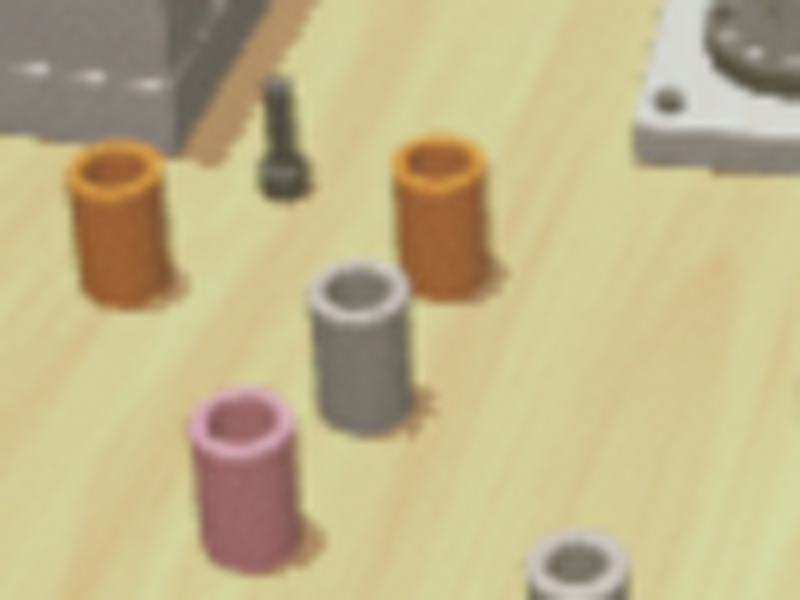

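View pics/c3.png

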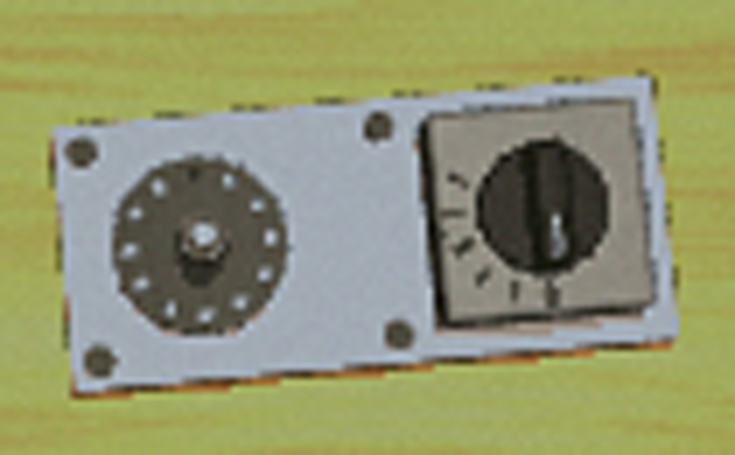

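View pics/c4.png

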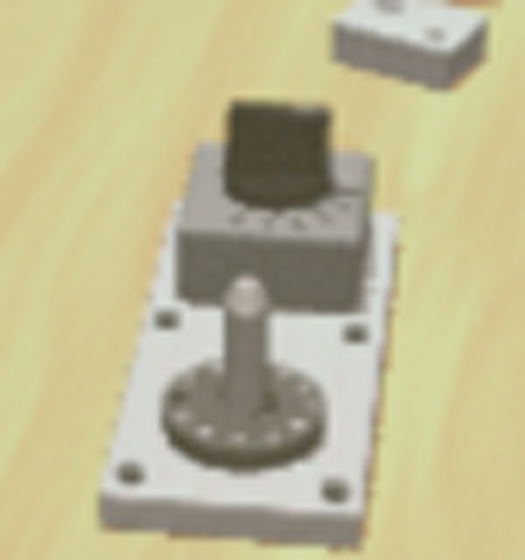

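The crops confirm the choice. The grey tall sleeve is at top (253.6,182.5) and side (285,257) for its upper rim. The knob pointer and the home line both face the robot. Next I measure precisely.

```bash
python3 - <<'E'
from h import *
from scipy.optimize import least_squares
P=lambda x,y,ox,oy,s:((x+.5)/s-.5+ox,(y+.5)/s-.5+oy)
# sleeve: outer rim circle centres at top z=.05
t=P(390,380,205,135,8); s=P(359,293,240,220,8)
print("sleeve top",ray("top",t,.05),"side",ray("side",s,.05))
T=lambda x,y:P(x,y,300,185,7); S=lambda x,y:P(x,y,305,165,7)
obs=[("top",T(55,128),(55,125,.02)),("top",T(655,80),(55,-125,.02)),("top",T(680,342),(-55,-125,.02)),("top",T(75,392),(-55,125,.02)),
("top",T(200,245),(0,68,.032)),("top",T(202,235),(0,68,.092)),("top",T(542,207),(0,-68,.072)),
("side",S(100,497),(55,125,.02)),("side",S(368,518),(-55,125,.02)),("side",S(397,222),(-55,-125,.02)),
("side",S(244,408),(0,68,.032)),("side",S(247,283),(0,68,.090)),
]
def pt(p,f):
    x,y,z=f; x/=1e3;y/=1e3;c,s_=np.cos(p[2]),np.sin(p[2]); return (p[0]+c*x-s_*y,p[1]+s_*x+c*y,z)
def res(p,cams):
    return np.concatenate([proj(n,pt(p,f))[0]-uv for n,uv,f in obs if n in cams])
for cams in(["top"],["side"],["top","side"]):
    r=least_squares(res,[.52,-.12,.07],args=(cams,),loss="soft_l1",x_scale=[.01,.01,.01]);print(cams,r.x,np.degrees(r.x[2]),"\n",res(r.x,cams).reshape(-1,2).round(2).tolist())
    print("arbor",pt(r.x,(0,68,.092)),"knob",pt(r.x,(0,-68,.088)))
E
```

```text
sleeve top [0.62007971 0.15426191 0.05      ] side [0.6181633  0.15890856 0.05      ]
['top'] [ 0.52125041 -0.12661207  0.08580971] 4.916534081552107 
 [[-0.63, -0.26], [-0.1, -0.44], [0.19, 0.14], [-0.42, 0.18], [0.07, 0.08], [0.34, -0.15], [0.44, 0.41]]
arbor (np.float64(0.5154225123883275), np.float64(-0.0588622654314787), 0.092) knob (np.float64(0.5270783161039713), np.float64(-0.19436186779156822), 0.088)
['side'] [ 0.52052354 -0.12111796  0.10035908] 5.750151728316857 
 [[-0.01, 0.01], [-0.45, -0.01], [0.0, -1.07], [0.22, -0.15], [0.22, 1.24]]
arbor (np.float64(0.5137105729638666), np.float64(-0.0534601236506079), 0.092) knob (np.float64(0.527336507680558), np.float64(-0.18877580604956884), 0.088)
['top', 'side'] [ 0.52106057 -0.12597481  0.09008909] 5.161724897303617 
 [[-0.92, -0.0], [-0.42, -0.55], [0.03, 0.01], [-0.55, 0.43], [-0.14, 0.24], [0.12, 0.03], [0.2, 0.38], [-0.2, -1.11], [-0.82, -0.92], [0.43, -1.68], [0.13, -1.07], [0.13, 0.36]]
arbor (np.float64(0.5149427975134143), np.float64(-0.058250570436691185), 0.092) knob (np.float64(0.5271783479731121), np.float64(-0.1936990525431666), 0.088)
```

Emit:
servo_tool([
  [[0,0,0],[0,0,-1],0],
  [[0,0,0],[0,0,-1],0],
  [[0,0,0],[0,0,-1],0],
  [[0,0,0],[0,0,-1],0],
  [[0,0,0],[0,0,-1],0],
  [[0,0,0],[0,0,-1],0],
  [[0,0,0],[0,0,-1],0],
  [[0,0,0],[0,0,-1],0],
  [[0,0,0],[0,0,-1],0],
  [[0,0,0],[0,0,-1],0],
  [[0,0,0],[0,0,-1],0],
  [[0,0,0],[0,0,-1],0],
  [[0,0,0],[0,0,-0.75],0],
])

```text
clock: 1.18
tool_pos: [0.1576, -0.656, 0.226]
orientation: [180.0, 0.1, -89.7]
force: [0.2, 0.4, -0.2]
opening: 0.0878
```

Emit:
servo_tool([
  [[-0.032,-0.018,0],[0,0,0],0],
  [[-0.032,-0.018,0],[0,0,0],0],
  [[-0.032,-0.018,0],[0,0,0],0],
  [[-0.032,-0.018,0],[0,0,0],0],
  [[-0.032,-0.018,0],[0,0,0],0],
  [[-0.032,-0.018,0],[0,0,0],0],
  [[-0.032,-0.018,0],[0,0,0],0],
  [[-0.032,-0.018,0],[0,0,0],0],
  [[-0.032,-0.018,0],[0,0,0],0],
  [[-0.032,-0.018,0],[0,0,0],0],
  [[-0.032,-0.018,0],[0,0,0],0],
  [[-0.032,-0.018,0],[0,0,0],0],
  [[-0.032,-0.018,0],[0,0,0],0],
  [[-0.032,-0.018,0],[0,0,0],0],
  [[-0.032,-0.018,0],[0,0,0],0],
  [[-0.032,-0.018,0],[0,0,0],0],
  [[-0.032,-0.018,0],[0,0,0],0],
  [[-0.032,-0.018,0],[0,0,0],0],
  [[-0.032,-0.018,0],[0,0,0],0],
  [[-0.032,-0.018,0],[0,0,0],0],
])

```text
clock: 2.85
tool_pos: [0.5179, -0.0144, 0.2265]
orientation: [180.0, 0.0, -90.0]
force: [0.3, -0.8, 0.1]
opening: 0.0877
```

Emit:
servo_tool([
  [[-0.0284,-0.0168,0.016],[0,0,0],0],
  [[-0.0284,-0.0168,0.016],[0,0,0],0],
  [[-0.0284,-0.0168,0.016],[0,0,0],0],
  [[-0.0284,-0.0168,0.016],[0,0,0],0],
  [[-0.0284,-0.0168,0.016],[0,0,0],0],
  [[-0.0284,-0.0168,0.016],[0,0,0],0],
  [[0,0,0],[0,0,0],0],
  [[0,0,0],[0,0,0],0],
])

```text
clock: 3.52
tool_pos: [0.6178, 0.1552, 0.128]
orientation: [179.8, -0.1, -89.9]
force: [-0.1, 0.6, 0.2]
opening: 0.0877
```

```bash
python3 - <<'E'
from h import *
o=telemetry.get_obs();print(o["tool_pos"],o["orientation"],o["joint_pos"])
for n in C:
    im=optics.snapshot(n); cv2.imwrite(f"pics/{n}1.png",im[:,:,::-1])
    p=proj(n,[o["tool_pos"],o["tool_pos"]-[0,0,.08]])[0]; print(n,proj(n,[o["tool_pos"]]),proj(n,[(.619,.156,.05)]))
    crop(n,im,int(p[0])-50,int(p[1])-45,100,75,8,f"pics/{n}1c.png")
E
```

```text
[0.61781403 0.15522418 0.12800418] [ 1.79793047e+02 -1.10848453e-01 -8.98970088e+01] [ 3.16181543e+01  2.14785341e+01 -1.15272775e+01 -1.62709452e-02
 -5.72285602e+01 -3.15065281e+01]
top [[249.42158636 178.57873099]] [[252.69257689 182.43643981]]
side [[283.48576442 230.90007672]] [[284.4725477  255.46009854]]
```

View pics/side1c.png

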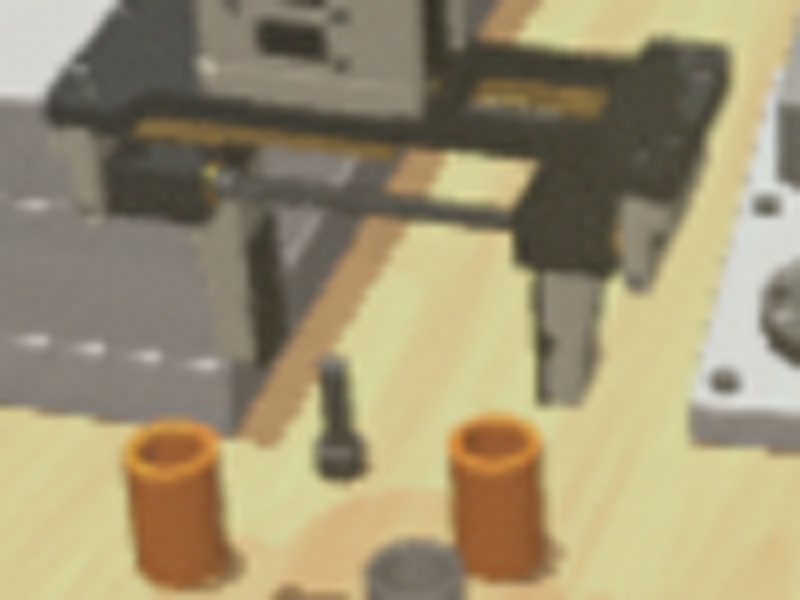

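View pics/top1c.png

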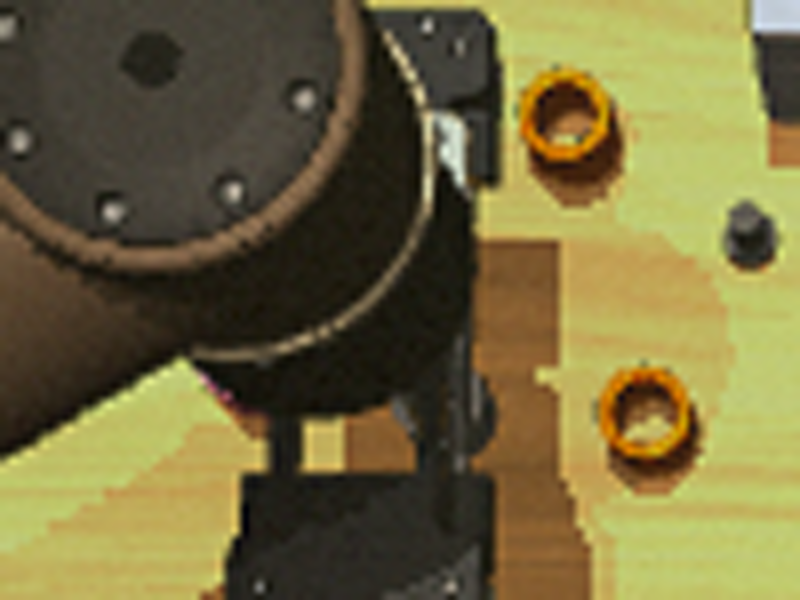

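```bash
python3 - <<'E'
from h import *
p=np.array([0.6178,0.1552,0.128])
for d in ([0,.0095,0],[.044,.0095,0],[-.044,.0095,0],[.044,-.0095,0],[-.044,-.0095,0],[-.065,.0095,0],[.065,.0095,0]):
    q=proj("side",p+d)[0]; print(d,((q-[233,185])*8+3.5).round(0))
E
```

```text
[0, 0.0095, 0] [398. 388.]
[0.044, 0.0095, 0] [265. 369.]
[-0.044, 0.0095, 0] [534. 407.]
[0.044, -0.0095, 0] [285. 336.]
[-0.044, -0.0095, 0] [551. 372.]
[-0.065, 0.0095, 0] [599. 416.]
[0.065, 0.0095, 0] [202. 360.]
```

```bash
python3 - <<'E'
from h import *
im=cv2.imread("pics/side1.png")[:,:,::-1]
crop("s",im,255,215,60,45,13,"pics/s1f.png")
p=np.array([0.6178,0.1552,0.128])
E
```

```text
(no output)
```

View pics/s1f.png

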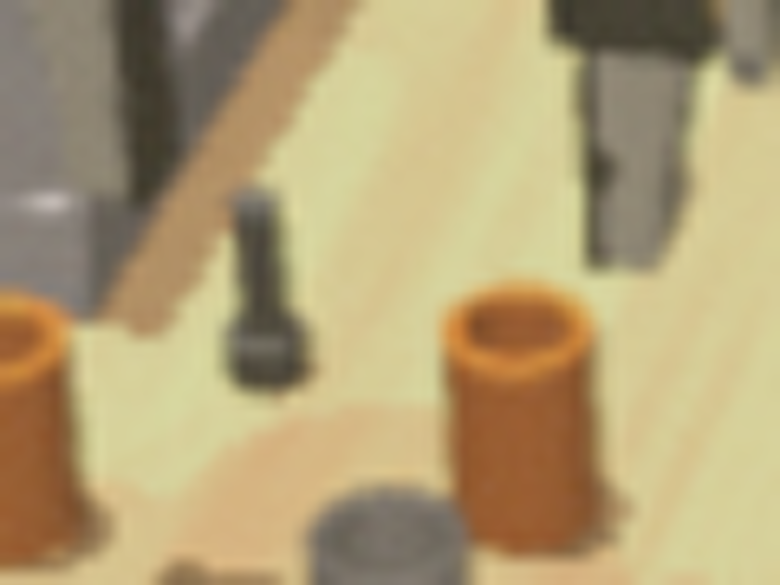

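Emit:
servo_tool([
  [[0,0,0.022],[0,0,0],0],
  [[0,0,0.022],[0,0,0],0],
  [[0,0,0.022],[0,0,0],0],
  [[0,0,0],[0,0,0],0],
  [[0,0,0],[0,0,0],0],
])

```text
clock: 4.03
tool_pos: [0.6178, 0.153, 0.0649]
orientation: [179.9, -0.0, -90.0]
force: [0.3, 0.0, 0.7]
opening: 0.0876
```

```bash
python3 - <<'E'
from h import *
im=optics.snapshot("side");cv2.imwrite("pics/side2.png",im[:,:,::-1])
o=telemetry.get_obs();print(o["tool_pos"],o["orientation"])
crop("s",im,250,225,70,52,11,"pics/s2f.png")
p=o["tool_pos"]
for d in ([.044,.0095,0],[-.044,.0095,0],[.044,-.0095,0],[-.044,-.0095,0],[-.065,.0095,0],[.065,.0095,0],[0,0,.05-p[2]]):
    q=proj("side",p+d)[0]; print(d,((q-[250,225])*11+5).round(0))
E
```

```text
[0.61878267 0.15363683 0.06604954] [-1.79933804e+02  9.31536298e-03 -9.00098855e+01]
[0.044, 0.0095, 0] [195. 278.]
[-0.044, 0.0095, 0] [553. 332.]
[0.044, -0.0095, 0] [222. 231.]
[-0.044, -0.0095, 0] [575. 283.]
[-0.065, 0.0095, 0] [640. 345.]
[0.065, 0.0095, 0] [111. 265.]
[0, 0, np.float64(-0.016049543753971565)] [388. 334.]
```

View pics/s2f.png

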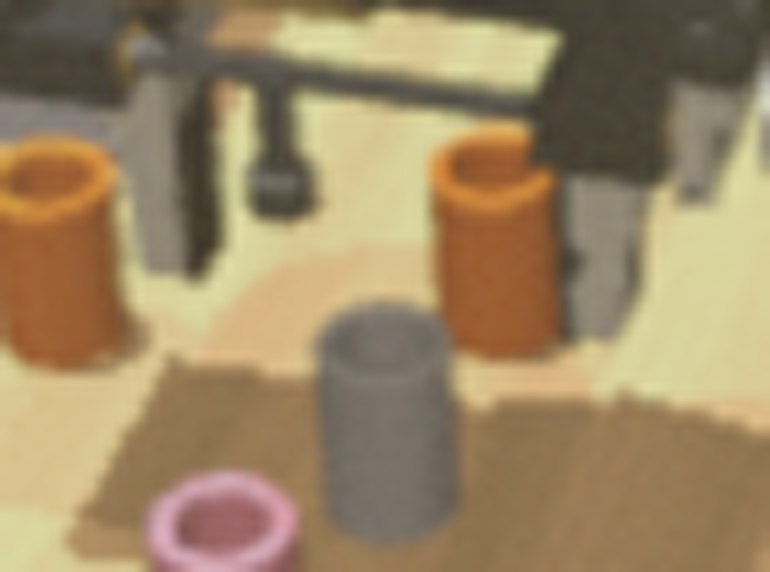

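The side crop shows the sleeve rim centre at about (384,339) and the point under the TCP at (388,334). The TCP is therefore about 2 mm short in y. I shift and descend.

Emit:
servo_tool([
  [[-0.002,0,0.01],[0,0,0],0],
  [[0,0,0.02],[0,0,0],0],
  [[0,0,0.02],[0,0,0],0],
  [[0,0,0],[0,0,0],0],
  [[0,0,0],[0,0,0],0],
])

```text
clock: 4.5
tool_pos: [0.6183, 0.156, 0.0148]
orientation: [180.0, -0.0, -90.0]
force: [0.7, 0.2, 1.0]
opening: 0.0877
```

Emit:
servo_tool([
  [[0,0,0],[0,0,0],0.3],
  [[0,0,0],[0,0,0],0.5],
  [[0,0,0],[0,0,0],0.6],
  [[0,0,0],[0,0,0],0.7],
  [[0,0,0],[0,0,0],1],
  [[0,0,0],[0,0,0],1],
  [[0,0,0],[0,0,0],1],
  [[0,0,0],[0,0,0],1],
])

```text
clock: 5.17
tool_pos: [0.6183, 0.1562, 0.0146]
orientation: [-180.0, 0.0, -90.0]
force: [-0.3, -0.1, 0.1]
opening: 0.0399
```

Emit:
servo_tool([
  [[0,0,0],[0,0,0],1],
  [[0,0,0],[0,0,0],1],
  [[0,0,0],[0,0,0],1],
  [[0,0,0],[0,0,0],1],
  [[0,0,0],[0,0,0],1],
])

```text
clock: 5.58
tool_pos: [0.6188, 0.1563, 0.0148]
orientation: [-180.0, 0.0, -90.0]
force: [2.3, 0.3, 1.3]
opening: 0.0343
```

```bash
python3 - <<'E'
from h import *
im=optics.snapshot("side");cv2.imwrite("pics/side3.png",im[:,:,::-1])
o=telemetry.get_obs();print(o["tool_pos"],o["orientation"],o["force"],o["opening"])
crop("s",im,250,225,70,52,11,"pics/s3f.png")
E
```

```text
[0.6187381  0.15635435 0.01476076] [-1.79957204e+02  1.74665391e-02 -8.99837094e+01] [ 3.03739721 -0.7911307   1.876272  ] 0.0340736081511481
```

View pics/s3f.png

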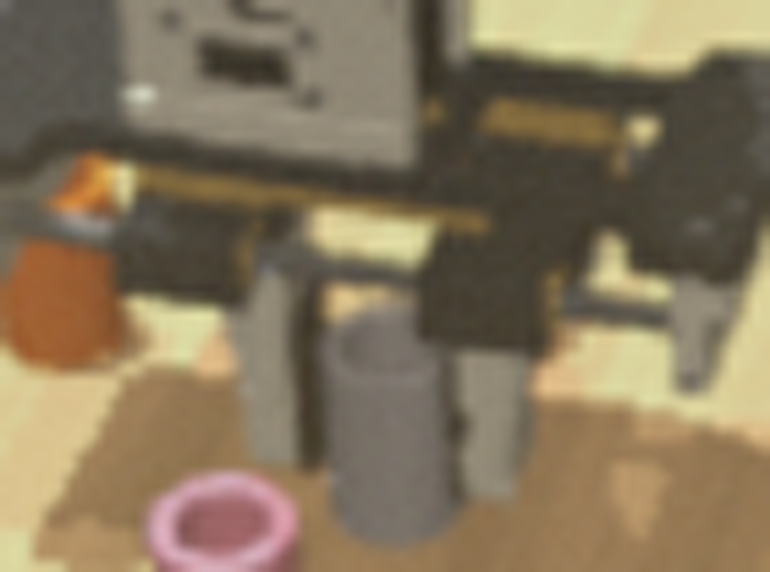

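Emit:
servo_tool([
  [[0,0,-0.01],[0,0,0],1],
  [[0,0,-0.025],[0,0,0],1],
  [[0,0,-0.025],[0,0,0],1],
  [[0,0,-0.025],[0,0,0],1],
  [[0,0,-0.025],[0,0,0],1],
  [[0.0266,0.0131,0],[0,0,0],1],
  [[0.0266,0.0131,0],[0,0,0],1],
  [[0.0266,0.0131,0],[0,0,0],1],
  [[0.0266,0.0131,0],[0,0,0],1],
  [[0.0266,0.0131,0],[0,0,0],1],
  [[0.0266,0.0131,0],[0,0,0],1],
  [[0.0266,0.0131,0],[0,0,0],1],
  [[0.0266,0.0131,0],[0,0,0],1],
  [[0,0,0],[0,0,0],1],
  [[0,0,0],[0,0,0],1],
  [[0,0,0],[0,0,0],1],
  [[0,0,0],[0,0,0],1],
])

```text
clock: 7.05
tool_pos: [0.5137, -0.0562, 0.1247]
orientation: [180.0, 0.0, -90.0]
force: [0.0, 0.1, -2.8]
opening: 0.0342
```

```bash
python3 - <<'E'
from h import *
for n in C:
    im=optics.snapshot(n);cv2.imwrite(f"pics/{n}4.png",im[:,:,::-1])
    o=telemetry.get_obs();print(o["tool_pos"],o["orientation"],o["force"],o["opening"])
    if n=="side": crop("s",im,305,165,70,80,7,"pics/s4f.png")
    else: crop("s",im,290,170,110,80,7,"pics/t4f.png")
E
```

```text
[ 0.51376822 -0.05602203  0.12459737] [ 1.79988300e+02  4.69576468e-03 -8.99516867e+01] [ 0.13010025  0.68567962 -2.2650636 ] 0.034109612433680096
[ 0.51376284 -0.05598074  0.12449726] [ 1.79979798e+02 -6.51392263e-05 -8.99410420e+01] [-0.57339029  0.08108883 -1.77996356] 0.03413407668093928
```

View pics/s4f.png

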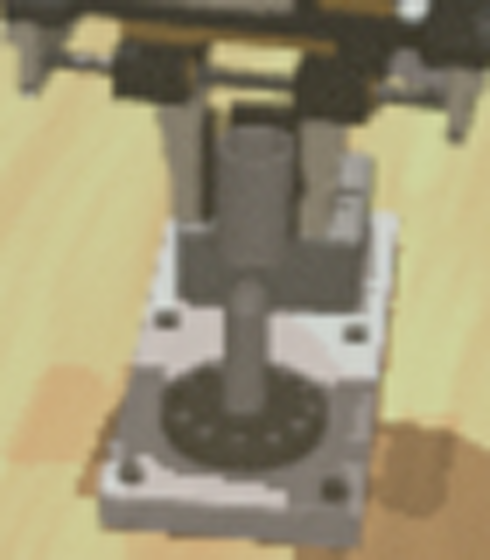

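View pics/t4f.png

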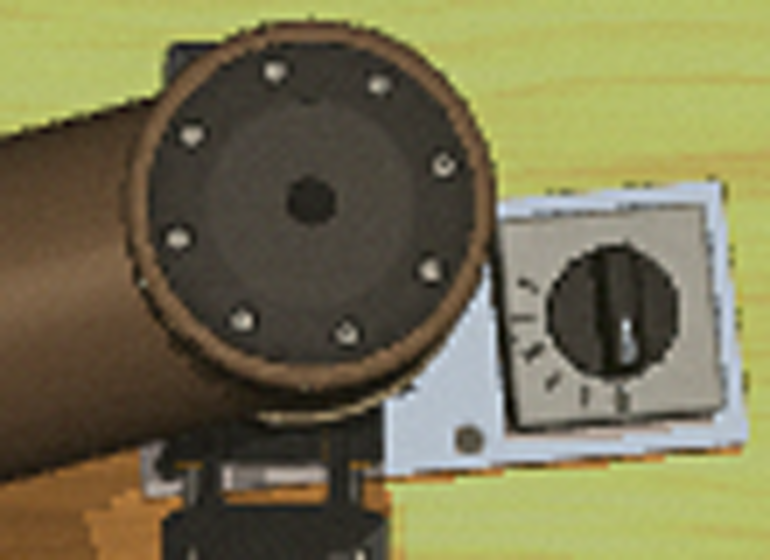

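```bash
python3 - <<'E'
from h import *
im=cv2.GaussianBlur(cv2.imread("pics/side4.png"),(1,1),0).astype(float).mean(2)
for r in (186,189,192,195,198,201):print(r,330,im[r,330:352].astype(int))
for r in (208,211,214,217,220):print(r,330,im[r,330:352].astype(int))
for q in (.014-.0148+.0,):pass
b=np.array([.5138,-.0560,0])
print("pred sleeve axis",[proj("side",b+[0,0,z])[0].round(2) for z in(.11,.135,.16)])
for a in ((.5154,-.0589),(.5137,-.0535),(.5149,-.0583)):
  print(a,[proj("side",(a[0],a[1],z))[0].round(2) for z in(.04,.06,.08,.092)])
E
```

```text
186 330 [122 122 120  94  61  74  99 104  95 102 104 101 104 100  95  98  98  79
 111 121 122 120]
189 330 [123 120 114  90  62  69  89  95  97 102 103 104 106 105 102 101  86  70
 102 122 122 121]
192 330 [123 121 119  95  61  71  89  93  99  99 103 106 105 104 103  95  80  64
  87 117 124 122]
195 330 [123 123 117  92  60  74  89  97 101 102 102 107 104 102 101  94  80  87
 122 125 124 117]
198 330 [129 113 112 111 101  93  93  98  96 102 104 105 106 102 100  92  78  91
 124 123 121 129]
201 330 [123  94  90  92  92  90  91  98 102 103 107 104 103 103  98  96  91  89
  90  93  93  91]
208 330 [183 166 119 113 111 113 105  96 107 117 119 113 103  93  91  93  92  92
  89  90  86  86]
211 330 [142 188 189 191 190 191 177 103  98 104 105 103 109 151 191 192 193 196
 201 207 208 209]
214 330 [188 189 190 190 190 193 178 104 100 103 107 103 106 149 189 191 190 190
 192 191 194 198]
217 330 [189 180 148 119  98 104 105  98 104 104 106 105  94  92 111 126 151 176
 191 192 193 192]
220 330 [ 76  74  76  77  71  72  78  96 105 106 105 103  94  78  74  72  72  79
  92  89 100 123]
pred sleeve axis [array([340.37, 199.93]), array([340.57, 192.45]), array([340.77, 184.79])]
(0.5154, -0.0589) [array([339.51, 219.43]), array([339.65, 213.82]), array([339.8 , 208.12]), array([339.89, 204.64])]
(0.5137, -0.0535) [array([339.71, 220.48]), array([339.86, 214.86]), array([340.01, 209.14]), array([340.1 , 205.65])]
(0.5149, -0.0583) [array([339.63, 219.56]), array([339.78, 213.95]), array([339.93, 208.24]), array([340.02, 204.77])]
```

```bash
python3 - <<'E'
from h import *
im=cv2.imread("pics/side4.png"); x0,y0,w,h,s=322,172,36,40,14
c=im[y0:y0+h,x0:x0+w]; c=cv2.resize(c,None,fx=s,fy=s,interpolation=cv2.INTER_CUBIC)
c=np.clip((c.astype(float)-50)*1.9,0,255).astype(np.uint8); d=c.copy()
a=np.linspace(0,2*np.pi,60)
def circ(cx,cy,z,r,col):
    q=proj("side",np.c_[cx+r*np.cos(a),cy+r*np.sin(a),np.full(60,z)]); q=((q-[x0,y0]+.5)*s)
    cv2.polylines(d,[q.round().astype(int).reshape(-1,1,2)],True,col,1)
b=(.5138,-.0560,.1245-.0147)
circ(b[0],b[1],b[2],.017,(0,0,255));circ(b[0],b[1],b[2]+.05,.017,(0,0,255));circ(b[0],b[1],b[2]+.05,.0115,(0,0,255))
circ(.5145,-.057,.092,.005,(0,255,0));circ(.5145,-.057,.083,.01,(0,255,0))
cv2.imwrite("pics/ov4.png",np.hstack([c[:, :400],d[:, :400]]))
E
```

```text
(no output)
```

View pics/ov4.png

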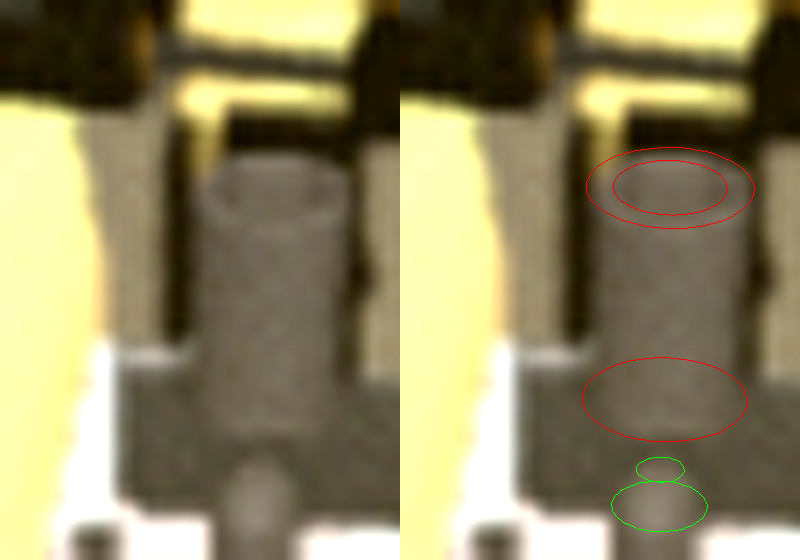

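The overlay shows the sleeve rim centred on the TCP prediction (272 vs 271 px) and the arbor tip 1–2 mm off in −y. I make a small shift and descend onto the taper.

Emit:
servo_tool([
  [[0.0012,-0.0004,0.005],[0,0,0],1],
  [[0,0,0.006],[0,0,0],1],
  [[0,0,0.006],[0,0,0],1],
  [[0,0,0.004],[0,0,0],1],
  [[0,0,0.004],[0,0,0],1],
  [[0,0,0],[0,0,0],1],
  [[0,0,0],[0,0,0],1],
  [[0,0,0],[0,0,0],1],
])

```text
clock: 7.82
tool_pos: [0.514, -0.0579, 0.0996]
orientation: [180.0, -0.0, -90.0]
force: [-0.1, 0.4, -2.1]
opening: 0.0339
```

Bottom at about 0.085 with no contact. I go on down slowly.

Emit:
servo_tool([
  [[0,0,0.003],[0,0,0],1],
  [[0,0,0.003],[0,0,0],1],
  [[0,0,0.003],[0,0,0],1],
  [[0,0,0.003],[0,0,0],1],
  [[0,0,0],[0,0,0],1],
  [[0,0,0],[0,0,0],1],
])

```text
clock: 8.32
tool_pos: [0.5145, -0.0576, 0.0874]
orientation: [-180.0, 0.0, -90.0]
force: [3.1, 1.3, -5.1]
opening: 0.034
```

Emit:
servo_tool([
  [[0,0,0.002],[0,0,0],1],
  [[0,0,0.002],[0,0,0],1],
  [[0,0,0],[0,0,0],1],
  [[0,0,0],[0,0,0],1],
])

```text
clock: 8.65
tool_pos: [0.5145, -0.0577, 0.0836]
orientation: [-179.9, 0.0, -90.0]
force: [4.5, 0.8, -4.4]
opening: 0.0339
```

```bash
python3 - <<'E'
from h import *
for i in range(1):
    im=optics.snapshot("side");o=telemetry.get_obs();print(o["tool_pos"],o["orientation"],o["force"],o["moment"])
cv2.imwrite("pics/side5.png",im[:,:,::-1])
crop("s",im,315,165,50,70,8,"pics/s5f.png")
E
```

```text
[ 0.5144902  -0.05767711  0.08360718] [-1.79945484e+02  1.38531295e-02 -8.99867688e+01] [ 5.02100258  0.12626012 -3.51180079] [ 0.44713978 -1.71751022  0.01671491]
```

View pics/s5f.png

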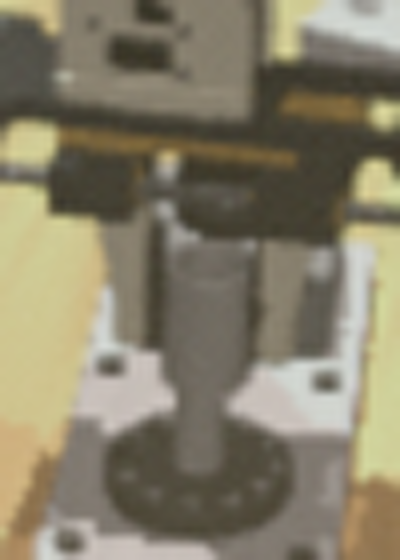

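On the arbor, with a side force of +5 N in x. I nudge +x and continue.

Emit:
servo_tool([
  [[0,-0.0008,0],[0,0,0],1],
  [[0,0,0.004],[0,0,0],1],
  [[0,0,0.004],[0,0,0],1],
  [[0,0,0.004],[0,0,0],1],
  [[0,0,0.004],[0,0,0],1],
  [[0,0,0],[0,0,0],1],
  [[0,0,0],[0,0,0],1],
])

```text
clock: 9.28
tool_pos: [0.5146, -0.0578, 0.067]
orientation: [180.0, -0.0, -90.0]
force: [4.4, 1.3, -5.8]
opening: 0.034
```

Emit:
servo_tool([
  [[0,-0.0008,0.003],[0,0,0],1],
  [[0,0,0.004],[0,0,0],1],
  [[0,0,0.004],[0,0,0],1],
  [[0,0,0.004],[0,0,0],1],
  [[0,0,0.002],[0,0,0],1],
  [[0,0,0],[0,0,0],1],
  [[0,0,0],[0,0,0],1],
])

```text
clock: 9.87
tool_pos: [0.5151, -0.058, 0.0502]
orientation: [179.9, -0.0, -90.0]
force: [-0.1, 0.1, -3.2]
opening: 0.0342
```

Emit:
servo_tool([
  [[0,0,0.0015],[0,0,0],1],
  [[0,0,0.001],[0,0,0],1],
  [[0,0,0.0005],[0,0,0],1],
  [[0,0,0],[0,0,0],1],
  [[0,0,0],[0,0,0],1],
])

```text
clock: 10.28
tool_pos: [0.5155, -0.0578, 0.0476]
orientation: [180.0, -0.0, -90.0]
force: [-0.1, 0.7, -2.5]
opening: 0.0339
```

Emit:
servo_tool([
  [[0,0,0.0006],[0,0,0],1],
  [[0,0,0],[0,0,0],1],
  [[0,0,0],[0,0,0],0.5],
  [[0,0,0],[0,0,0],0.5],
  [[0,0,0],[0,0,0],0.4],
  [[0,0,0],[0,0,0],0.2],
  [[0,0,0],[0,0,0],0.2],
  [[0,0,0],[0,0,0],0.2],
  [[0,0,0],[0,0,0],0.2],
])

```text
clock: 11.03
tool_pos: [0.5156, -0.0578, 0.047]
orientation: [-180.0, 0.0, -90.0]
force: [-0.0, 0.5, -0.1]
opening: 0.0685
```

```bash
python3 - <<'E'
from h import *
im=optics.snapshot("side");o=telemetry.get_obs();print(o["tool_pos"],o["orientation"],o["force"],o["opening"])
cv2.imwrite("pics/side6.png",im[:,:,::-1])
crop("s",im,300,165,80,75,8,"pics/s6f.png")
E
```

```text
[ 0.51558485 -0.05782511  0.04698879] [-1.79997803e+02 -3.64519385e-04 -8.99877432e+01] [0.60543221 0.36826142 0.52894373] 0.06922787854100894
```

View pics/s6f.png

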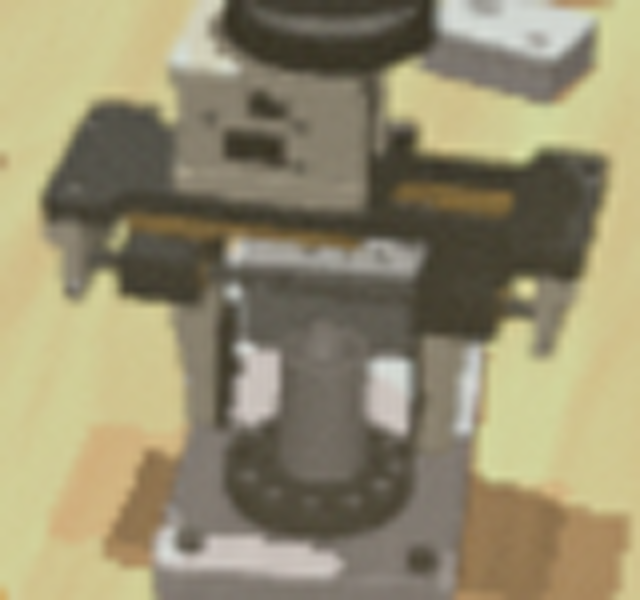

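Sleeve released and seated, with its foot on the plate in the crop. I lift and turn to the knob's home orientation.

Emit:
servo_tool([
  [[0,0,-0.01],[0,0,0],0.2],
  [[0,0,-0.02],[0,0,0],0.2],
  [[0,0,-0.04],[0,0,0],0.2],
  [[0,0,-0.04],[0,0,0],0.2],
  [[0,0,-0.04],[0,0,0],0.2],
])

```text
clock: 11.5
tool_pos: [0.515, -0.0581, 0.1994]
orientation: [180.0, -0.0, -90.0]
force: [0.9, 0.8, -0.3]
opening: 0.0703
```

Emit:
servo_tool([
  [[0,0,0],[0,0,-1],0.2],
  [[0,0,0],[0,0,-1],0.2],
  [[0,0,0],[0,0,-1],0.2],
  [[0,0,0],[0,0,-1],0.2],
  [[0,0,0],[0,0,-1],0.2],
  [[0,0,0],[0,0,-1],0.2],
  [[0,0,0],[0,0,-1],0.2],
  [[0,0,0],[0,0,-1],0.2],
  [[0,0,0],[0,0,-1],0.2],
  [[0,0,0],[0,0,-1],0.2],
  [[0,0,0],[0,0,-1],0.2],
  [[0,0,0],[0,0,-1],0.2],
  [[0,0,0],[0,0,-1],0.2],
  [[0,0,0],[0,0,-1],0.2],
  [[0,0,0],[0,0,-1],0.2],
  [[0,0,0],[0,0,-0.83],0.2],
])

```text
clock: 12.83
tool_pos: [0.5155, -0.0579, 0.1978]
orientation: [-180.0, -0.0, 5.3]
force: [0.6, 1.3, -0.5]
opening: 0.0697
```

Emit:
servo_tool([
  [[0,0.034,0],[0,0,0],0.2],
  [[0,0.034,0],[0,0,0],0.2],
  [[0,0.034,0],[0,0,0],0.2],
  [[0,0.034,0],[0,0,0],0.2],
  [[0,0,0],[0,0,0],0.2],
  [[0,0,0],[0,0,0],0.2],
])

```text
clock: 13.33
tool_pos: [0.527, -0.195, 0.1973]
orientation: [180.0, 0.0, 4.8]
force: [-0.2, 0.8, 0.0]
opening: 0.0698
```

```bash
python3 - <<'E'
from h import *
for n in C:
    im=optics.snapshot(n);cv2.imwrite(f"pics/{n}7.png",im[:,:,::-1])
    o=telemetry.get_obs();print(o["tool_pos"],o["orientation"],o["force"],o["opening"],o["joint_pos"])
    if n=="side": crop("s",im,290,130,90,110,5.4,"pics/s7f.png")
    else: crop("s",im,290,170,110,80,7,"pics/t7f.png")
E
```

```text
[ 0.52706923 -0.19401307  0.19731944] [-1.79995397e+02  2.20438470e-03  4.88176782e+00] [-0.2235117   0.51822494 -0.33823594] 0.06975526672829843 [-2.43532502e-01  1.11634491e+01 -1.62773871e+01 -4.94379197e-03
 -6.25617706e+01  9.51275784e+01]
[ 0.52718072 -0.1933312   0.19736626] [-1.79995338e+02 -9.30316894e-03  4.95039387e+00] [-0.12450615  0.2400402  -0.56116226] 0.06998247225873218 [-1.70249096e-01  1.11426542e+01 -1.62970380e+01 -6.16798686e-03
 -6.25514580e+01  9.51234861e+01]
```

View pics/s7f.png

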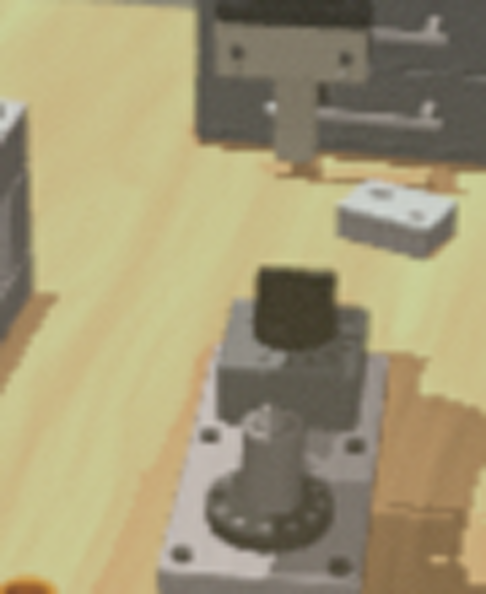

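View pics/t7f.png

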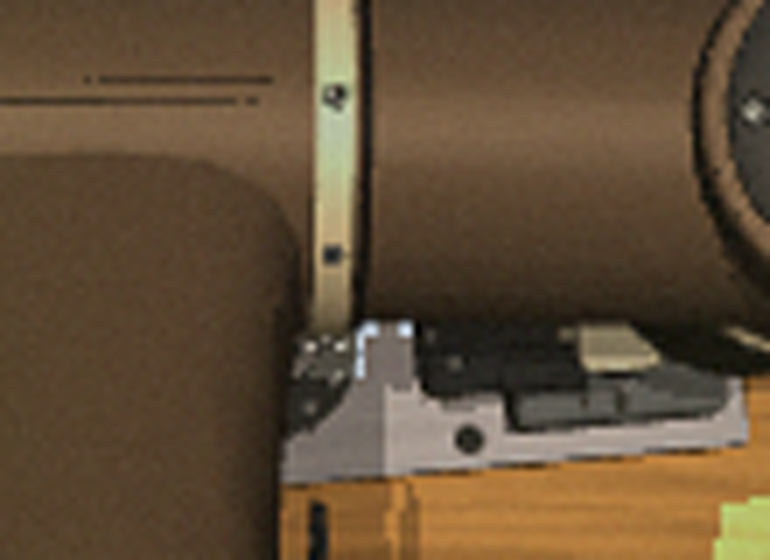

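The sleeve is seated with the arbor tip protruding. The finger is centred at u≈296 in the crop, in line with the bar at u≈296. I descend.

Emit:
servo_tool([
  [[0,0,0.03],[0,0,0],0.2],
  [[0,0,0.03],[0,0,0],0.2],
  [[0,0,0.03],[0,0,0],0.3],
  [[0,0,0.02],[0,0,0],0.4],
  [[0,0,0.0085],[0,0,0],0.5],
  [[0,0,0],[0,0,0],0.6],
  [[0,0,0],[0,0,0],0.6],
  [[0,0,0],[0,0,0],0.6],
  [[0,0,0],[0,0,0],0.6],
])

```text
clock: 14.18
tool_pos: [0.5286, -0.1932, 0.0802]
orientation: [180.0, -0.2, 5.0]
force: [0.2, 0.1, -0.8]
opening: 0.0358
```

```bash
python3 - <<'E'
from h import *
n="side"
im=optics.snapshot(n);cv2.imwrite(f"pics/{n}8.png",im[:,:,::-1])
o=telemetry.get_obs();print(o["tool_pos"],o["orientation"],o["force"],o["opening"])
crop("s",im,305,155,75,60,10,"pics/s8f.png")
E
```

```text
[ 0.52841459 -0.19325456  0.08001957] [ 1.79976469e+02 -1.52869547e-01  5.00999030e+00] [ 0.21931635 -0.30290036  1.29778588] 0.035384598326987475
```

View pics/s8f.png

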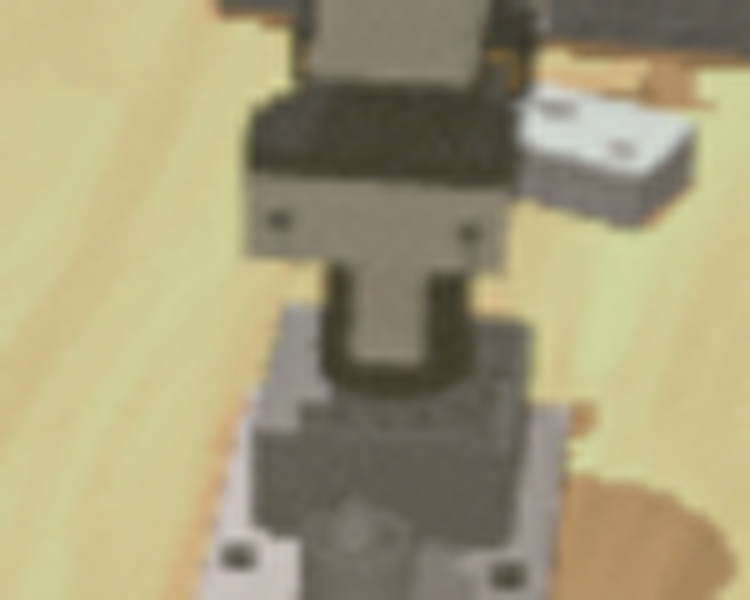

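```bash
python3 - <<'E'
from h import *
c=np.array([.5271,-.1933,0]);y=np.radians(5);ex=np.array([np.cos(y),np.sin(y),0]);ey=np.array([-np.sin(y),np.cos(y),0])
f=lambda P:((proj("side",P)[0]-[305,155]+.5)*10).round(0)
print("bar top front ends",f(c+ex*.024+ey*.007+[0,0,.085]),f(c-ex*.024+ey*.007+[0,0,.085]))
t=np.array([.5284,-.1933,.080])
for w in(.0255,.03): print("finger front",f(t+ex*.0095+ey*w),f(t-ex*.0095+ey*w))
print("skirt", f(c+[0,.026,.072]), f(c+[.026,0,.072]),f(c+[-.026,0,.072]))
E
```

```text
bar top front ends [323. 308.] [472. 318.]
finger front [357. 353.] [417. 357.]
finger front [356. 359.] [416. 364.]
skirt [383. 377.] [319. 329.] [478. 347.]
```

Emit:
servo_tool([
  [[-0.0008,0,0.002],[0,0,0],0.6],
  [[0,0,0],[0,0,0],0.7],
  [[0,0,0],[0,0,0],0.75],
  [[0,0,0],[0,0,0],0.8],
  [[0,0,0],[0,0,0],0.85],
  [[0,0,0],[0,0,0],1],
  [[0,0,0],[0,0,0],1],
  [[0,0,0],[0,0,0],1],
  [[0,0,0],[0,0,0],1],
  [[0,0,0],[0,0,0],1],
  [[0,0,0],[0,0,0],1],
])

```text
clock: 15.15
tool_pos: [0.5267, -0.195, 0.0766]
orientation: [179.9, 0.0, 5.0]
force: [0.3, -9.4, -2.5]
opening: 0.0136
```

Emit:
servo_tool([
  [[0,0.001,0],[0,0,0],1],
  [[0,0,0],[0,0,0],1],
  [[0,0,0],[0,0,0],1],
  [[0,0,0],[0,0,0],1],
])

```text
clock: 15.48
tool_pos: [0.5267, -0.195, 0.0766]
orientation: [180.0, 0.0, 5.0]
force: [1.1, -6.1, -0.4]
opening: 0.014
```

Emit:
servo_tool([
  [[0,0.0015,0],[0,0,0],1],
  [[0,0,0],[0,0,0],1],
  [[0,0,0],[0,0,0],1],
  [[0,0,0],[0,0,0],1],
])

```text
clock: 15.82
tool_pos: [0.5268, -0.1952, 0.0766]
orientation: [-180.0, -0.0, 5.0]
force: [-2.6, 5.1, 4.2]
opening: 0.0139
```

Emit:
servo_tool([
  [[0,-0.0006,0],[0,0,0],1],
  [[0,0,0],[0,0,0.5],1],
  [[0,0,0],[0,0,0.5],1],
  [[0,0,0],[0,0,0.5],1],
  [[0,0,0],[0,0,0.5],1],
  [[0,0,0],[0,0,0.5],1],
  [[0,0,0],[0,0,0.5],1],
  [[0,0,0],[0,0,0],1],
  [[0,0,0],[0,0,0],1],
])

```text
clock: 16.57
tool_pos: [0.5268, -0.1946, 0.0766]
orientation: [-180.0, -0.0, -13.0]
force: [-1.3, 6.6, 4.8]
opening: 0.0139
```

Emit:
servo_tool([
  [[-0.0002,-0.0006,0],[0,0,0.5],1],
  [[0,0,0],[0,0,0.5],1],
  [[0,0,0],[0,0,0.5],1],
  [[0,0,0],[0,0,0.5],1],
  [[0,0,0],[0,0,0.5],1],
  [[0,0,0],[0,0,0.5],1],
  [[0,0,0],[0,0,0.5],1],
  [[0,0,0],[0,0,0.5],1],
  [[0,0,0],[0,0,0],1],
  [[0,0,0],[0,0,0],1],
])

```text
clock: 17.4
tool_pos: [0.5272, -0.1938, 0.0766]
orientation: [-179.9, -0.0, -37.0]
force: [-1.0, 6.9, 4.6]
opening: 0.0139
```

```bash
python3 - <<'E'
from h import *
n="side"
im=optics.snapshot(n);cv2.imwrite(f"pics/{n}9.png",im[:,:,::-1])
o=telemetry.get_obs();print(o["tool_pos"],o["orientation"],o["force"],o["moment"],o["opening"])
crop("s",im,300,155,80,80,7.4,"pics/s9f.png")
E
```

```text
[ 0.52719553 -0.1937945   0.07659277] [-1.79924712e+02 -1.58911647e-02 -3.70108102e+01] [-0.66803333  7.26957571  4.32034987] [2.66326352 0.38299696 0.09290065] 0.013527491889296346
```

View pics/s9f.png

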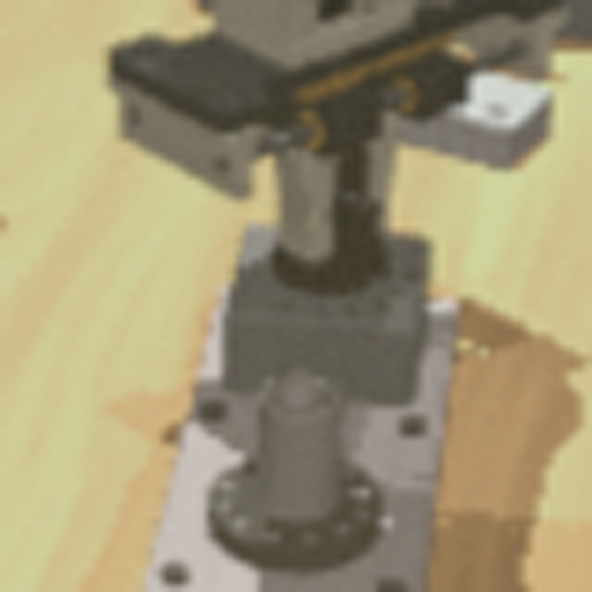

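The knob has turned with the fingers (about 42°) and the sleeve is still seated. I turn the remaining part.

Emit:
servo_tool([
  [[-0.0005,-0.0007,0],[0,0,0.5],1],
  [[0,0,0],[0,0,0.5],1],
  [[0,0,0],[0,0,0.5],1],
  [[0,0,0],[0,0,0.5],1],
  [[0,0,0],[0,0,0.5],1],
  [[0,0,0],[0,0,0.5],1],
  [[0,0,0],[0,0,0.5],1],
  [[0,0,0],[0,0,0.5],1],
  [[0,0,0],[0,0,0.46],1],
  [[0,0,0],[0,0,0],1],
  [[0,0,0],[0,0,0],1],
  [[0,0,0],[0,0,0],1],
  [[0,0,0],[0,0,0],1],
])

```text
clock: 18.53
tool_pos: [0.5279, -0.1931, 0.0766]
orientation: [-179.9, -0.0, -63.7]
force: [0.6, 5.1, 2.4]
opening: 0.014
```

```bash
python3 - <<'E'
from h import *
for n in C:
    im=optics.snapshot(n);cv2.imwrite(f"pics/{n}10.png",im[:,:,::-1])
    o=telemetry.get_obs();print(o["tool_pos"],o["orientation"],o["force"],o["moment"],o["opening"])
    if n=="side":crop("s",im,300,155,80,80,7.4,"pics/s10f.png")
    else: crop("s",im,290,170,110,80,7,"pics/t10f.png")
E
```

```text
[ 0.527897   -0.19314477  0.07660689] [-1.79878228e+02 -2.92109755e-02 -6.37444331e+01] [1.54795987 5.02881005 1.82943717] [ 1.91997879 -0.54672278  0.2396254 ] 0.013850473780478916
[ 0.52791549 -0.19316566  0.07660114] [-1.79878462e+02 -3.00720339e-02 -6.37430158e+01] [1.8527211  5.06317058 2.43529838] [ 1.98862155 -0.48216308  0.23388301] 0.01371139550692481
```

View pics/s10f.png

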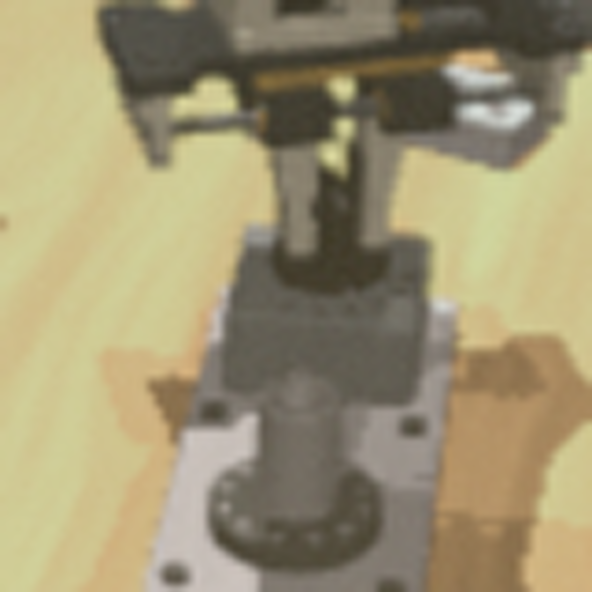

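View pics/t10f.png

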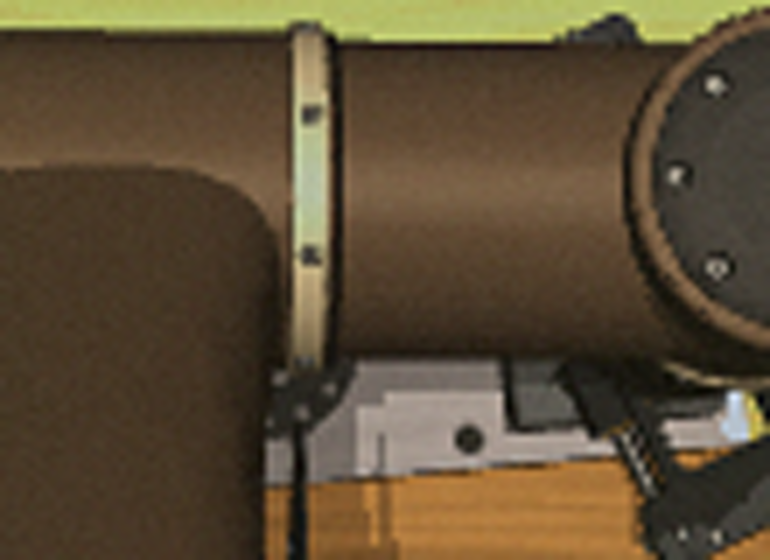

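```bash
python3 - <<'E'
from h import *
print(ctrl.close_job()); o=telemetry.get_obs();print(o["clock"],o["orientation"],o["opening"],o["force"])
E
```

```text
the job is handed in; nothing more can be done
None
the job is handed in; nothing more can be done
```

I put the tall plain steel sleeve over the arbor, lowered it onto the dividing plate and let go. I then gripped the knob bar at home, turned it clockwise to the third stop, and handed the job in at about 18.6 s with the knob still held. The hand-in gives no verdict.

**Last checks:**
- **Knob turn:** the tool turned 68.7° from the home grip, against 68.75° (1.2 rad) wanted. The finger opening was 13.9 mm on the 14 mm bar, so the fingers lay flat on it. The moment about the vertical was about 0.24 N m, near the 0.2 expected at a stop. The pose stayed the same over the last two readings. I did not read the knob angle itself or feel the clicks; it is inferred from the tool's turn.
- **Sleeve:** in the last side picture it stands upright on the plate with the arbor tip showing. I let it go at a height matching the seat to within about 1 mm, and did not measure it again afterwards.
- **Other parts:** I touched none of them knowingly, but did not measure their positions at the end.

**Disagreements:** the two cameras differed by about 5 mm in y, so I worked from relative distances and contact forces. Side forces were small: about 5 N with the sleeve on the arbor and up to 9 N on the knob. About 5 N remained on the knob at hand-in.

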